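# Shim the rocking balance

### The arm

A 6-joint arm with a two-finger parallel gripper is mounted at the origin on the work surface. World frame = base frame: x ahead of the robot, y to its left, z up, the work surface at z = 0. Lengths are in m, angles in degrees, forces in N, time in s.
With the tool pointing down it reaches from about 0.3 to 0.75 m from the base axis. Payload 8.5 kg.
Tool frame: the origin (TCP) lies midway between the tips of the shut fingers; the grasp point (between the pads) lies env.tcp_to_grasp behind it (env.tcp_to_grasp is the distance from the TCP to the grasp point, in m); z points along the fingers, y is the line along which they close (so a half turn about z gives the same grasp; the last joint's range is limited). The gripper opens to 85 mm and grips with 20 to 120 N. Pads are 22 mm wide; open, the fingers measure 114 mm over their backs; the gripper's body (76 mm by 85 mm) begins 54 mm behind the grasp point. The pads swing forward as they close: fully open they stand 13 mm farther back than shut.
Start: joints at [52.81, 21.807, 74.336, -0, 83.858, -12.336], TCP at [0.231, 0.499, 0.231] pointing down, gripper open.
Joint ranges: [-178.18, 178.18], [-50.72, 133.34], [12.68, 142.11], [-81.47, 261.47], [9.98, 163.14], [-165.26, 165.26]. Speed limits (degrees/s): [136.94, 136.94, 180, 180, 180, 180].

### API

Orientations are given as a 3x3 rotation matrix whose columns are the frame's x, y, z axes.
In Python, from rig import observe, optics, job, env gives the robot as it stands. The module is installed in compiled form; this text tells all that it offers.
- The arm moves only by the shell command python3 -m jog 'ROWS' [FORCE]. ROWS is JSON, a list of rows, each a list of 7 numbers: the turn, a rotation vector about the tool's x, y, z in rad, then the shift along the tool's x, y, z in m, then the opening in per cent of the stroke, from 0 (shut) to 100 (fully open). A call has 1 to 10 rows; each row shifts and turns the commanded pose from where the row before left it, along the tool's axes as they then stand; what a row does not reach is not made up. A row lasts 1/8 s, in which the tool goes at most 62.5 mm and 10.7 degrees, less where a joint would pass 70% of its speed; a pose out of reach is approached as far as the arm can. A call is refused whole if a number of a shift passes 0.0625 or a number of a turn 0.188, either way. A call with a gripper value outside its range is refused whole. The fingers move at their own pace and stop on an object; FORCE is the grip in N (left out, the last holds). Time passes only in rows, so rows that do not move let the fingers close. It gives the time, the measured TCP pose, the force, the opening and the grip force at its end, in the units of the state.
- observe(): the state, without advancing time (a new reading comes with each control period).
- optics.get_image(name): name is "scene" or "top" or "wrist"; returns a dict with "pixels" (384x512x3 uint8, red, green, blue), "mtx" (3x3 intrinsics, pixels), "rvec" (rotation vector, rad) and "tvec" (3), from world to camera coordinates, as OpenCV has them. Camera axes: x right, y down, z forward; pixel columns grow to the right and rows downward; lengths in m; the calibration is good to about 2 mm. A picture is of the moment at which its call begins. There is no depth.
- job.close_job(): hands the job in; it is judged then, once.
The state is a dict: "time_s": time; "q": joint angles; "qvel": joint speeds; "joint_efforts": joint torques, N m; "position": TCP position; "tool_rot": TCP orientation; "ft_force": force on the tool from outside, world axes, zero at the start; "wrist_torque": the same for the moment, N m; "grip_width": finger opening in m; "gripper_force": force on a finger pad.
Only numpy, scipy, OpenCV 4.12 (cv2) and the standard library are available. Lean on these libraries where they do the work, as an engineer would, in place of code of your own. Each camera call takes 0.05 s, during which the arm holds its last target. There are 200 camera calls.

### The job

The laboratory balance rocks because its far left foot is screwed up too short. Push the wooden wedge along the bench with the fingers, thin edge first, under that foot until the balance stands level and firm with its opposite foot bearing on the bench again, then leave the wedge there and take the hand away. Only push: do not pick up the wedge or the balance, do not shove the balance out of its place, and leave everything else on the bench alone.

Things in the scene. Friction and masses are not known exactly. Their poses are not given: they have to be found in the camera images.
- balance: White laboratory balance, loose, 2 to 3 kg, tipped 2 to 3 degrees towards its short foot. Housing 185 (x) x 150 (y) mm, from 19 to 67 mm above the bench; round steel pan on top, highest point 76 mm. Four rubber feet at x = +-95, y = +-85 mm under corner ears. Origin: centre of the four feet, at bench height when level; z up, x away from the robot at yaw 0, y left
- short_foot_tip (a point): Lowest point of the short foot, at x = +95, y = +85 mm in the balance's frame (far left corner seen from the robot). It touches the bench at the start, by the balance's weight
- short_foot: The short rubber foot, a dome of 16 mm radius; origin at its lowest point. Seized in its thread, it cannot turn or slide. Its ear's underside is 22 mm above the bench and reaches 15 mm past the foot's axis. About 1 to 3 N rest on it; the wedge goes in with about 2 to 5 N until the balance is level, then the push rises steeply past 8 N; much farther tips the balance the other way
- opposite_foot: The foot diagonally opposite, at x = -95, y = -85 mm in the balance's frame (near right corner); origin at its lowest point. At the start it hangs 4 to 7 mm above the bench; it comes down as the short foot is raised by the same amount, the balance pivoting on its two other feet
- balance_middle (a point): Point in the middle of the balance's housing, 40 mm above its origin
- wedge: Plain wooden wedge, 80 mm long, 44 mm wide, 30 to 60 g, flat underside; its top slopes evenly from 17 mm at the thick end (x = -40 mm) to 1.5 mm at the thin edge (x = +40 mm). Origin: centre of its underside; x points to the thin edge, z up. It lies flat to the left of the short foot, thin edge roughly towards it, out of line and askew, and slides easily
- weight_big: Steel weight with a knob, 32 mm diameter, 47 mm high, bystander; origin at the centre of its underside
- weight_small: Steel weight with a knob, 26 mm diameter, 36 mm high, bystander; origin at the centre of its underside
- beaker: Glass beaker, 68 mm diameter, 85 mm high, bystander; origin at the centre of its underside
- jar: Amber jar with black cap, 52 mm diameter, 60 mm high, bystander; origin at the centre of its underside
- screwdriver: Screwdriver 170 mm long with a black handle, lying, bystander; origin under its middle
- carton: Cardboard box 60 x 85 x 45 mm, bystander; origin at the centre of its underside
- bottle: White plastic bottle, 60 mm diameter, 130 mm high, bystander; origin at the centre of its underside
Mind the look-alikes: they are no part of the job. Of the things like the wedge, leave any that is green or purple; of the rest the smaller one is meant.

How it is judged:
By the outcome, as a careful person would: the job done as asked, in the order asked, and still so for the second after the job is handed in, with the robot touching nothing.
It also fails if it takes over 58 s, if anything falls off the work surface, if the arm or the gripper's body presses on something with over 40 N, if the wrist force passes 120 N, or if a joint passes its speed limit or range.

## Working session

There is one attempt and no reset: what is moved stays moved. The work goes in short steps, Python scripts to look and compute and a shell command to move; the robot and the scene stay as the last step left them, time stands still between calls to the robot, and variables do not carry over. Pictures are saved under pics/ and viewed, at most 10 in all, crops included, and the job is handed in when it is done.

```bash
mkdir -p pics
cat > h.py <<'E'
import numpy as np, cv2
from rig import observe, optics, job, env
def snap(cam,fn,crop=None,s=1):
    im=optics.get_image(cam); np.savez(f'{cam}.npz',**im)
    p=im['pixels'][:,:,::-1]
    if crop: x0,y0,x1,y1=crop; p=p[y0:y1,x0:x1]
    if s!=1: p=cv2.resize(p,None,fx=s,fy=s,interpolation=cv2.INTER_CUBIC)
    cv2.imwrite('pics/'+fn,p)
def ground(cam,px,z=0.):
    d=np.load(f'{cam}.npz'); R=cv2.Rodrigues(d['rvec'])[0]; C=-R.T@d['tvec'].reshape(3)
    out=[]
    for u,zz in zip(np.atleast_2d(px),np.broadcast_to(z,len(np.atleast_2d(px)))):
        r=R.T@np.linalg.solve(d['mtx'],[u[0],u[1],1]); out.append(C+r*(zz-C[2])/r[2])
    return np.array(out)
def proj(cam,P):
    d=np.load(f'{cam}.npz'); return cv2.projectPoints(np.array(P,float).reshape(-1,3),d['rvec'],d['tvec'],d['mtx'],None)[0].reshape(-1,2)
E
python3 - <<'E'
from h import *
snap('top','t0.png',s=1.5); snap('scene','s0.png',s=1.5)
o=observe(); print(o['position'],o['tool_rot'],o['time_s'],env.tcp_to_grasp)
E
```

```text
[0.23102501 0.49884175 0.23078133] [[-9.07364332e-01  4.20344284e-01 -8.07444928e-04]
 [ 4.20344954e-01  9.07363790e-01 -1.03497506e-03]
 [ 2.97600438e-04 -1.27850486e-03 -9.99999138e-01]] 0.1 0.0187
```

View pics/t0.png

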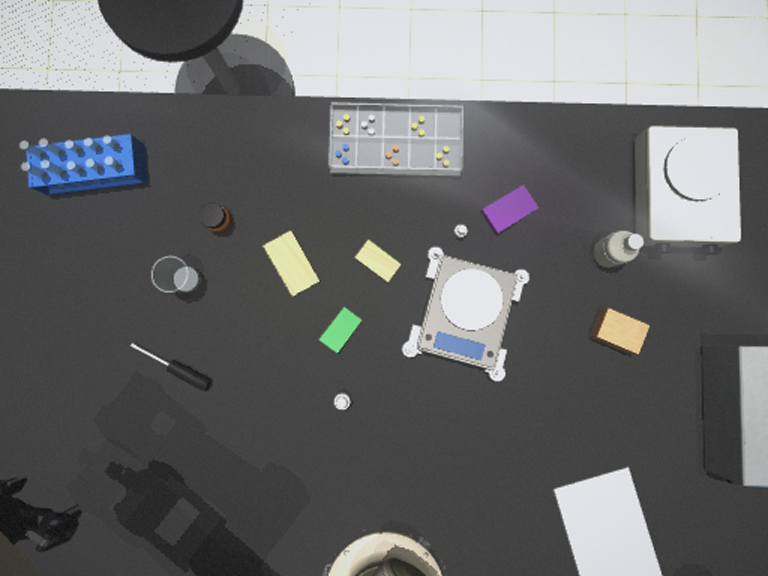

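View pics/s0.png

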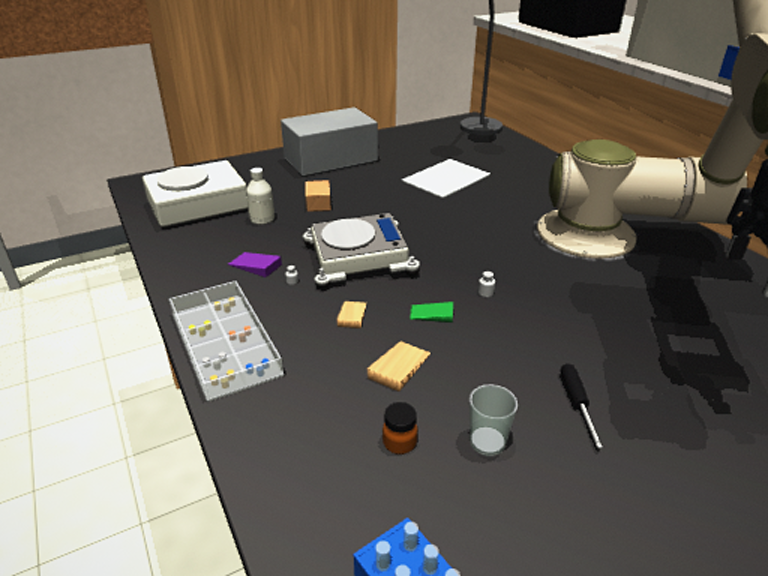

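The top view shows the small pale wedge at about (378,260), left of the balance's far-left foot at (435,255). The larger pale wedge at (291,263) and the green and purple ones are decoys. I'll enlarge this area.

Run:
```python
from h import *
snap('top','t1.png',(220,140,370,260),5); 
snap('scene','s1.png',(190,130,310,230),6)
im=np.load('top.npz')['pixels']; hsv=cv2.cvtColor(im,cv2.COLOR_RGB2HSV)
m=((hsv[...,0]>18)&(hsv[...,0]<35)&(hsv[...,1]>50)&(hsv[...,2]>120)).astype(np.uint8)
m[:,:228]=0; m[:,272:]=0; m[:150]=0; m[200:]=0
c=max(cv2.findContours(m,0,2)[0],key=cv2.contourArea); r=cv2.boxPoints(cv2.minAreaRect(c)); print(r, ground('top',r,0.009))
print('feet tops', ground('top',[[435/1.5,255/1.5],[522/1.5,277/1.5],[411/1.5,349/1.5],[497/1.5,374/1.5]],0.03))
```

```text
[[235.88004 171.16003]
 [245.00005 159.00003]
 [267.40002 175.80002]
 [258.28003 187.96002]] [[ 0.63469212  0.07523554  0.009     ]
 [ 0.67159077  0.04934351  0.009     ]
 [ 0.62312564 -0.01794017  0.009     ]
 [ 0.58650412  0.00805367  0.009     ]]
feet tops [[ 0.63870779 -0.0824993   0.03      ]
 [ 0.60001948 -0.25047008  0.03      ]
 [ 0.45738617 -0.03986872  0.03      ]
 [ 0.414084   -0.20365537  0.03      ]]
```

View pics/t1.png

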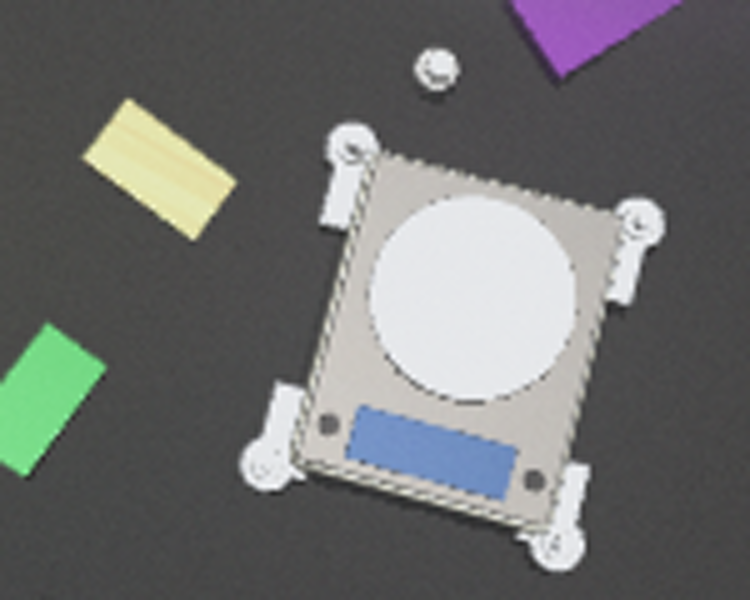

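View pics/s1.png

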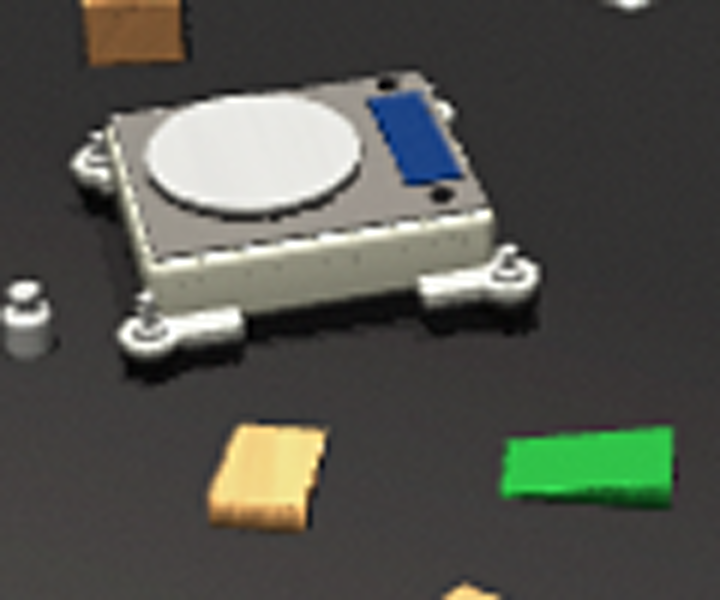

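The crops show the thick end at the left of the wedge, with its end face visible in the scene crop at (258,515). The thin edge, at the right in the top crop from (238,182) to (194,240), faces the balance. The heading is about -126°, and the short foot is at (352,148) in the top crop. I'll move above the wedge and look with the wrist camera.

```bash
python3 -m jog '[[0,0,0,-0.051,-0.025,0,30],[0,0,0,-0.051,-0.025,0,30],[0,0,0,-0.051,-0.025,0,30],[0,0,0,-0.051,-0.025,0,30],[0,0,0,-0.051,-0.025,0,30],[0,0,0,-0.051,-0.025,0,30],[0,0,0,-0.051,-0.025,0,30],[0,0,0,-0.051,-0.025,0,30],[0,0,0,-0.051,-0.025,0,30],[0,0,0,-0.051,-0.025,0,30]]' ; python3 -m jog '[[0,0,0.096,0,0,0,30],[0,0,0.096,0,0,0,30],[0,0,0,0,0,0,30]]'
python3 - <<'E'
from h import *
snap('wrist','w0.png',s=1.5)
print(observe()['q'])
E
```

```text
time_s: 1.45
position: [0.5897, 0.0562, 0.2312]
tool_rot: [[-0.907, 0.42, -0.0], [0.42, 0.907, 0.0], [0.0, -0.0, -1.0]]
ft_force: [1.2, 0.5, -0.1]
grip_width: 0.0254
gripper_force: 0.0
time_s: 1.82
position: [0.5888, 0.0577, 0.2311]
tool_rot: [[-0.811, 0.585, -0.001], [0.585, 0.811, 0.0], [0.0, -0.0, -1.0]]
ft_force: [0.6, 0.4, -0.4]
grip_width: 0.0253
gripper_force: 0.0
[-5.84006552e+00  2.60595369e+01  6.73907834e+01  1.76285965e-03
  8.65688178e+01 -6.01018489e+01]
```

View pics/w0.png

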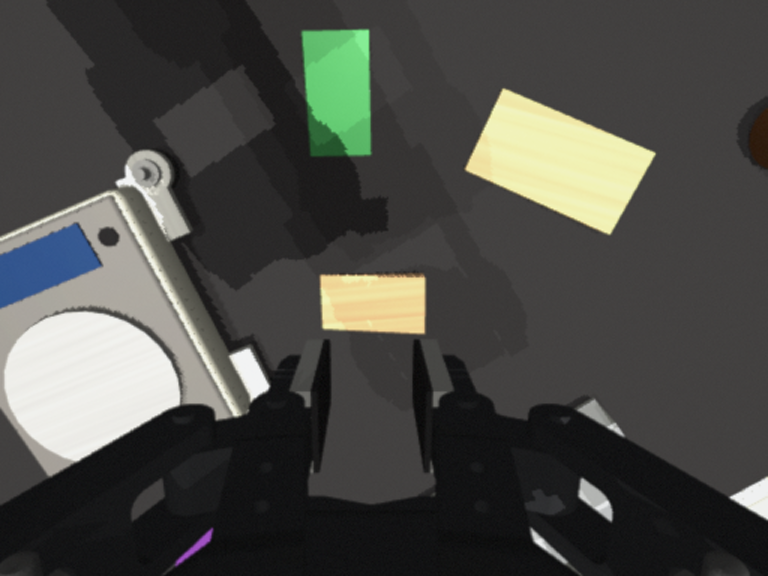

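The wrist view shows the wedge with corners at (321,275), (425,276), (425,333) and (321,329) in the 1.5x image. The thin end is on the left, towards the balance. The near-left foot's screw is at (148,172), and the short foot is hidden by the gripper.

Run:
```python
from h import *
from scipy.optimize import least_squares
c=np.array([[321,276],[321,329],[425,276],[425,333]])/1.5
G=ground('wrist',c,np.array([.0015,.0015,.017,.017])); print(G)
# top-camera: wedge with model corners
t=np.array([[238,182],[194,240],[128,98],[82,157]])/5+[220,140]
print(ground('top',t,np.array([.0015,.0015,.017,.017])))
loc=np.array([[.04,.022,.0015],[.04,-.022,.0015],[-.04,.022,.017],[-.04,-.022,.017]])
def W(p):
    a=p[2]; R=np.array([[np.cos(a),-np.sin(a),0],[np.sin(a),np.cos(a),0],[0,0,1]]); return loc@R.T+[p[0],p[1],0]
# order: +y side (left of heading -126) is far side
for cam,px in(('wrist',c[[1,0,3,2]]),('top',t)):
    s=least_squares(lambda p:(proj(cam,W(p))-px).ravel(),[.629,.029,np.radians(-126)]); print(cam,s.x[:2],np.degrees(s.x[2]),s.cost)
# balance feet screws from top, unknown height, tilted about diagonal
f=np.array([[352,148],[641,222],[266,464],[557,546]])/5+[220,140]
fl=np.array([[95,85],[95,-85],[-95,85],[-95,-85]])/1e3
def B(p):
    a=p[2]; R=np.array([[np.cos(a),-np.sin(a)],[np.sin(a),np.cos(a)]]); return np.c_[fl@R.T+p[:2],np.array([-.0055,0,0,.0055])+p[3]]
s=least_squares(lambda p:(proj('top',B(p))-f).ravel(),[.53,-.14,-.23,.035]); print(s.x,np.degrees(s.x[2]),s.cost,B(s.x))
print(ground('wrist',np.array([[148,172]])/1.5,s.x[3]))
cw=np.load('top.npz');print(-cv2.Rodrigues(cw['rvec'])[0].T@cw['tvec'])
```

```text
[[ 0.58723413  0.01090707  0.0015    ]
 [ 0.62202982 -0.01559876  0.0015    ]
 [ 0.63037764  0.07733824  0.017     ]
 [ 0.66775265  0.05194395  0.017     ]]
[[ 0.62237513 -0.01872124  0.0015    ]
 [ 0.58719374  0.00654634  0.0015    ]
 [ 0.66839421  0.04719364  0.017     ]
 [ 0.63283737  0.07315878  0.017     ]]
wrist [0.6268417  0.03119591] -124.06354999112048 1.601807223293494
top [0.62770096 0.02704841] -124.95224526796859 0.07379357131753218
[ 0.52806065 -0.14308636 -0.24727167  0.03555399] -14.167623063899724 0.1902391304317463 [[ 0.64097567 -0.08392389  0.03005399]
 [ 0.59936655 -0.24875314  0.03555399]
 [ 0.45675474 -0.03741958  0.03555399]
 [ 0.41514562 -0.20224882  0.04105399]]
[[ 0.45763252 -0.03159349  0.03555399]]
[0.47617994 0.00340189 1.08086465]
```

```bash
python3 -m jog '[[0,0,-0.026,-0.002,0.009,0.05,30],[0,0,0,0,0,0.05,30],[0,0,0,0,0,0.05,30],[0,0,0,0,0,0.05,30],[0,0,0,0,0,0.015,30],[0,0,0,0,0,0.009,30],[0,0,0,0,0,0,30]]'
python3 - <<'E'
from h import *
snap('wrist','w1.png',s=1.5)
E
```

```text
time_s: 2.75
position: [0.5964, 0.0639, 0.0084]
tool_rot: [[-0.826, 0.564, 0.002], [0.564, 0.826, -0.0], [-0.002, 0.001, -1.0]]
ft_force: [0.1, -0.4, 0.0]
grip_width: 0.0253
gripper_force: 0.0
```

View pics/w1.png

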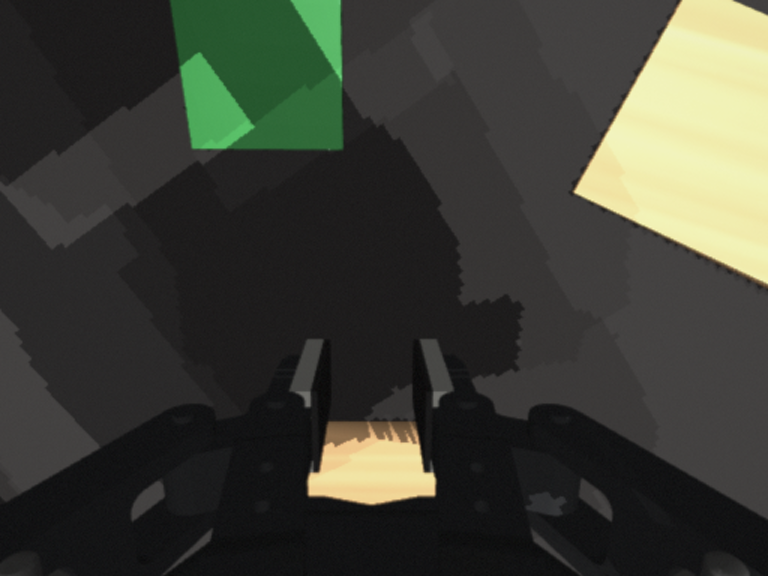

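The wedge is just ahead of both fingers, at (370,460) in the picture. I'll lower slightly, make contact, then push sideways while turning.

```bash
python3 -m jog '[[0,0,0,0,0,0.004,30],[0,0,0,-0.005,0,0,30],[0,0,0,-0.005,0,0,30],[0,0,0,-0.002,0,0,30],[0,0,0,-0.002,0,0,30]]'; python3 -m jog '[[0,0,-0.039,-0.0042,0,0,30],[0,0,-0.039,-0.0042,0,0,30],[0,0,-0.039,-0.0042,0,0,30],[0,0,-0.039,-0.0042,0,0,30],[0,0,-0.039,-0.0042,0,0,30],[0,0,-0.039,-0.0042,0,0,30],[0,0,-0.039,-0.0042,0,0,30],[0,0,-0.039,-0.0042,0,0,30],[0,0,-0.039,-0.0042,0,0,30],[0,0,-0.039,-0.0042,0,0,30]]'
python3 - <<'E'
from h import *
snap('top','t2.png',(220,140,370,260),5)
E
```

```text
time_s: 3.42
position: [0.6074, 0.0559, 0.0033]
tool_rot: [[-0.825, 0.565, -0.0], [0.565, 0.825, 0.0], [0.0, -0.0, -1.0]]
ft_force: [-0.6, -0.0, 0.1]
grip_width: 0.0255
gripper_force: 0.2
time_s: 4.68
position: [0.6454, 0.0388, 0.0033]
tool_rot: [[-0.978, 0.207, -0.0], [0.207, 0.978, -0.0], [0.0, -0.0, -1.0]]
ft_force: [0.1, 0.5, 0.4]
grip_width: 0.0256
gripper_force: 0.2
```

View pics/t2.png

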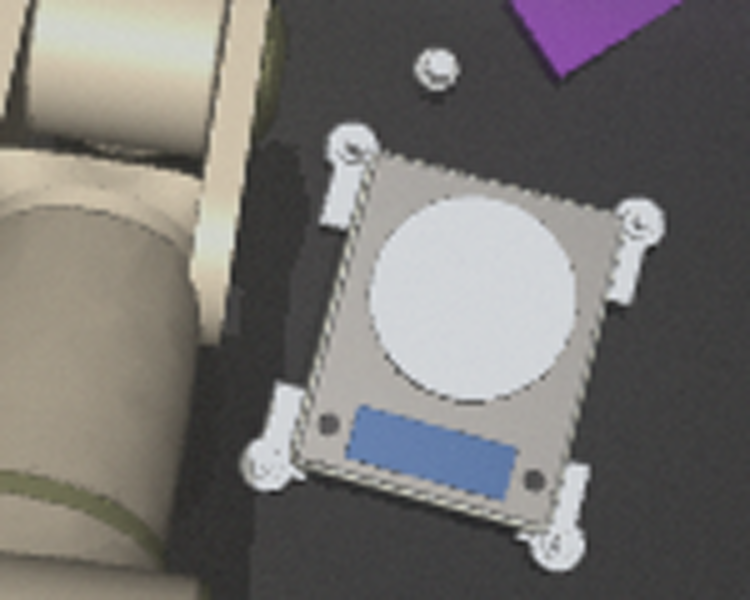

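The top view is blocked by the arm. The balance is unmoved, with the short foot still at (352,148). I'll back off, rise, turn the tool 90° so the finger line lies across the thick end, and look.

```bash
python3 -m jog '[[0,0,0,0.012,0,0,30],[0,0,0,0.005,0,-0.03,30],[0,0,0,0,0,-0.06,30],[0,0,0,0,0,-0.06,30],[0,0,0,0,0,-0.03,30]]' | head -3;  python3 -m jog '[[0,0,0.175,0,0,0,20],[0,0,0.175,0,0,0,20],[0,0,0.175,0,0,0,20],[0,0,0.175,0,0,0,20],[0,0,0.175,0,0,0,20],[0,0,0.175,0,0,0,20],[0,0,0.175,0,0,0,20],[0,0,0.175,0,0,0,20],[0,0,0.175,0,0,0,20],[0,0,0,0,0,0,20]]'
python3 - <<'E'
from h import *
snap('scene','s2.png',(170,110,310,230),5)
snap('wrist','w2.png',s=1.5)
a=cv2.imread('pics/s2.png'); b=cv2.imread('pics/w2.png')
print(a.shape,b.shape)
E
```

```text
time_s: 5.35
position: [0.6293, 0.0424, 0.1871]
tool_rot: [[-0.978, 0.209, 0.005], [0.209, 0.978, -0.001], [-0.005, 0.0, -1.0]]
time_s: 6.6
position: [0.6286, 0.0424, 0.1833]
tool_rot: [[0.211, 0.977, -0.0], [0.977, -0.211, 0.0], [0.0, -0.0, -1.0]]
ft_force: [-0.3, -0.6, 0.0]
grip_width: 0.0173
gripper_force: 0.0
(600, 700, 3) (576, 768, 3)
```

View pics/w2.png

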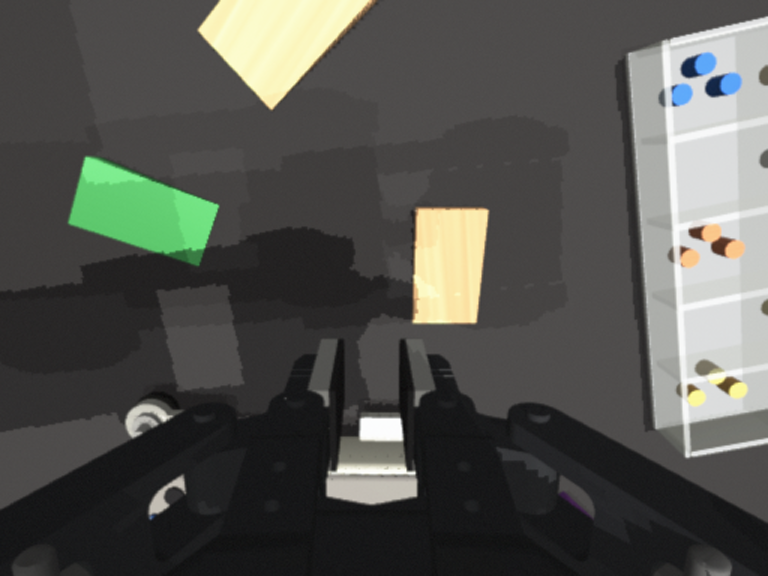

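The wrist view shows the wedge with thick-end top corners at (415,208) and (489,208) and thin-edge corners at (413,323) and (477,323). The near-left foot's screw is at about (150,418).

```bash
cat >> h.py <<'E'
from scipy.optimize import least_squares
loc=np.array([[.04,.022,.0015],[.04,-.022,.0015],[-.04,.022,.017],[-.04,-.022,.017]])
def W(p):
    a=p[2]; R=np.array([[np.cos(a),-np.sin(a),0],[np.sin(a),np.cos(a),0],[0,0,1]]); return loc@R.T+[p[0],p[1],0]
def fitw(cam,px,p0):
    s=least_squares(lambda p:(proj(cam,W(p))-px).ravel(),p0); print(cam,s.x[:2],np.degrees(s.x[2]),s.cost); return s.x
E
python3 - <<'E'
from h import *
fitw('wrist',np.array([[477,323],[413,323],[489,208],[415,208]])/1.5,[.67,.02,np.radians(-102)])
print(ground('wrist',np.array([[150,418]])/1.5,.0356))
print(ground('wrist',np.array([[86,157],[218,206],[200,266],[68,223]])/1.5,0.01).mean(0))
print(ground('top',np.array([[47,322],[105,368],[25,475]])/5+[220,140],0.01))
print(ground('wrist',np.array([[86,157],[218,206],[200,266]])/1.5,0.01))
E
```

```text
wrist [0.67462331 0.02390419] -101.51511008728028 2.04603641640004
[[ 0.46310973 -0.0277434   0.0356    ]]
[0.49032487 0.10011054 0.01      ]
[[0.53613758 0.09125059 0.01      ]
 [0.51008535 0.05662995 0.01      ]
 [0.44699375 0.10129808 0.01      ]]
[[0.46676385 0.14108824 0.01      ]
 [0.53822679 0.09493755 0.01      ]
 [0.51542091 0.05978238 0.01      ]]
```

View pics/s2.png

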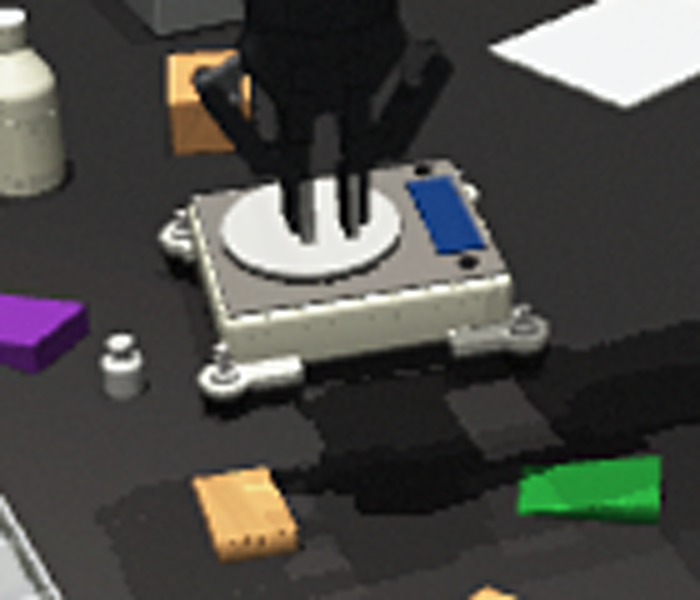

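The scene crop shows the wedge with its thin edge at (230,475) facing the short foot at (222,378), and everything else undisturbed. The wedge axis passes about 9 mm beyond the foot, so I'll push from the thick end along a gentle arc.

```bash
python3 -m jog '[[0,0,0,0.027,0.024,0,12],[0,0,0,0.026,0.024,0.03,12],[0,0,0,0,0,0.05,12],[0,0,0,0,0,0.05,12],[0,0,0,0,0,0.04,12],[0,0,0,0,0,0.01,12],[0,0,0,0,0,0,12]]';  python3 -m jog '[[0,0,0,-0.005,0,0,12],[0,0,0,-0.003,0,0,12],[0,0,0,-0.002,0,0,12],[0,0,0,-0.002,0,0,12]]'
python3 - <<'E'
from h import *
snap('wrist','w3.png',s=1.5); snap('top','t3.png',(220,140,370,260),5)
E
```

```text
time_s: 7.58
position: [0.6873, 0.084, 0.004]
tool_rot: [[0.211, 0.977, 0.001], [0.977, -0.211, -0.0], [0.0, 0.001, -1.0]]
ft_force: [0.1, -0.3, 0.0]
grip_width: 0.0105
gripper_force: 0.0
time_s: 8.07
position: [0.6844, 0.0721, 0.0037]
tool_rot: [[0.212, 0.977, 0.0], [0.977, -0.212, 0.0], [0.0, 0.0, -1.0]]
ft_force: [-0.0, 1.1, 0.9]
grip_width: 0.0105
gripper_force: 0.2
```

View pics/t3.png

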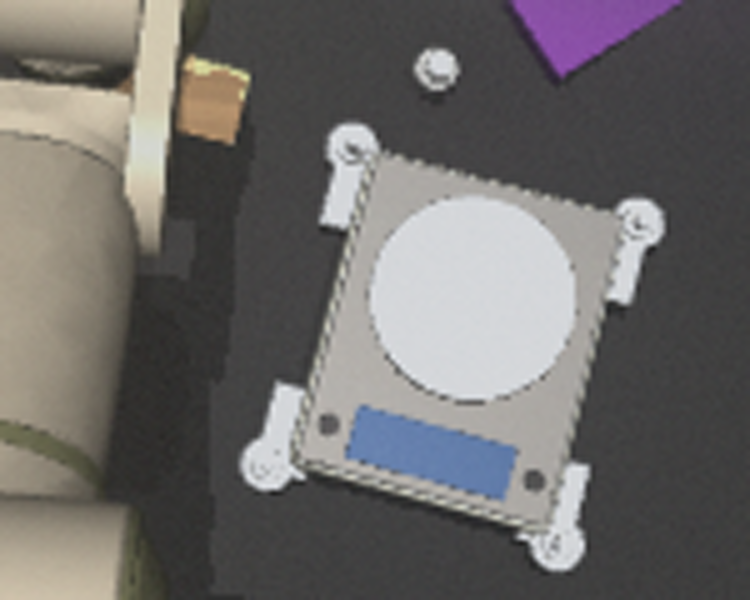

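Contact is made at 1.1 N. The thin edge shows at (250,72)–(236,145) and the foot at (352,148), about 66 mm ahead and 6 mm to the right. I'll push forward 45 mm, turning slightly.

```bash
python3 -m jog '[[0,0,0.0056,-0.005,0,0,12],[0,0,0.0056,-0.005,0,0,12],[0,0,0.0056,-0.005,0,0,12],[0,0,0.0056,-0.005,0,0,12],[0,0,0.0056,-0.005,0,0,12],[0,0,0.0056,-0.005,0,0,12],[0,0,0.0056,-0.005,0,0,12],[0,0,0.0056,-0.005,0,0,12],[0,0,0.0056,-0.005,0,0,12],[0,0,0,0,0,0,12]]'
python3 - <<'E'
from h import *
snap('top','t4.png',(250,140,310,188),10); snap('scene','s4.png',(170,110,310,230),5)
a=cv2.imread('pics/t4.png'); b=cv2.imread('pics/s4.png')
cv2.imwrite('pics/c4.png',np.hstack([cv2.resize(a,(400,320)),cv2.resize(b,(373,320))]))
E
```

```text
time_s: 9.43
position: [0.6737, 0.0281, 0.0033]
tool_rot: [[0.262, 0.965, -0.0], [0.965, -0.262, -0.0], [-0.0, -0.0, -1.0]]
ft_force: [-0.6, -0.2, -0.5]
grip_width: 0.0103
gripper_force: 0.0
```

View pics/c4.png

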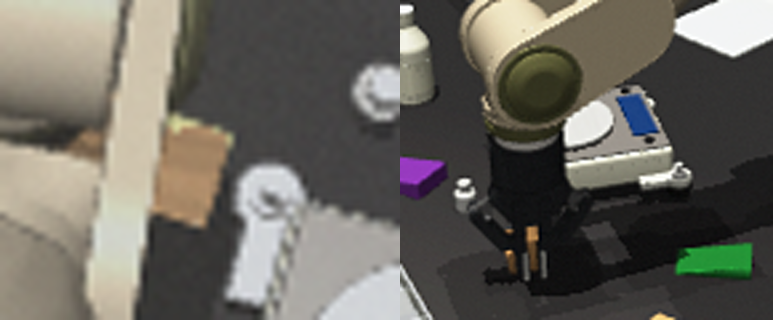

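Run:
```python
from h import *
e=ground('top',np.array([[232,138],[207,225]])/6.667+[250,140],.0015); f=ground('top',np.array([[268,200]])/6.667+[250,140],.030)[0]
m=e.mean(0); d=np.array([-.262,-.965]); n=np.array([-.965,.262]); print(e,f,'fwd',(f-m)[:2]@d,'right',(f-m)[:2]@n)
```

```text
[[ 0.67068719 -0.06888476  0.0015    ]
 [ 0.63125484 -0.05844936  0.0015    ]] [ 0.63872586 -0.08307182  0.03      ] fwd 0.021933826088176255 right 0.006732534954453415
```

The foot is about 5 mm right of the wedge axis and 22 mm ahead. I'll continue with a small turn, then make slow steps with force readings.

```bash
python3 -m jog '[[0,0,0.007,-0.004,0,0,12],[0,0,0.007,-0.004,0,0,12],[0,0,0.007,-0.004,0,0,12],[0,0,0,-0.001,0,0,12]]'; for i in 1 ; do python3 -m jog '[[0,0,0,-0.001,0,0,12],[0,0,0,-0.001,0,0,12],[0,0,0,-0.001,0,0,12],[0,0,0,-0.001,0,0,12]]'|grep -E 'pos|ft_'; done; python3 -m jog '[[0,0,0,-0.001,0,0,12],[0,0,0,-0.001,0,0,12],[0,0,0,-0.001,0,0,12],[0,0,0,-0.001,0,0,12]]'|grep -E 'pos|ft_'; python3 -m jog '[[0,0,0,-0.001,0,0,12],[0,0,0,-0.001,0,0,12],[0,0,0,-0.001,0,0,12],[0,0,0,-0.001,0,0,12]]'|grep -E 'pos|ft_'
```

```text
time_s: 10.02
position: [0.6702, 0.0156, 0.0033]
tool_rot: [[0.282, 0.959, -0.0], [0.959, -0.282, 0.0], [0.0, -0.0, -1.0]]
ft_force: [-0.2, -0.4, -0.3]
grip_width: 0.0106
gripper_force: 0.1
position: [0.6691, 0.0122, 0.0033]
ft_force: [0.2, 0.8, -0.1]
position: [0.6682, 0.009, 0.0035]
ft_force: [0.8, 4.9, 0.3]
position: [0.6669, 0.0044, 0.0033]
ft_force: [0.3, 4.1, 1.1]
```

```bash
python3 -m jog '[[0,0,0,-0.0008,0,0,12],[0,0,0,-0.0008,0,0,12],[0,0,0,-0.0008,0,0,12],[0,0,0,-0.0008,0,0,12]]'|grep -E 'pos|ft_'; python3 -m jog '[[0,0,0,-0.0008,0,0,12],[0,0,0,-0.0008,0,0,12],[0,0,0,-0.0008,0,0,12]]'|grep -E 'pos|ft_';  python3 -m jog '[[0,0,0,-0.0008,0,0,12],[0,0,0,-0.0008,0,0,12],[0,0,0,-0.0008,0,0,12]]'|grep -E 'pos|ft_'
python3 - <<'E'
from h import *
snap('top','t5.png',(220,140,370,260),5)
E
```

```text
position: [0.666, 0.0014, 0.0033]
ft_force: [0.1, 3.0, 0.1]
position: [0.6653, -0.0009, 0.0033]
ft_force: [0.0, 3.8, -0.3]
position: [0.6646, -0.0032, 0.0033]
ft_force: [0.9, 5.1, 1.0]
```

View pics/t5.png

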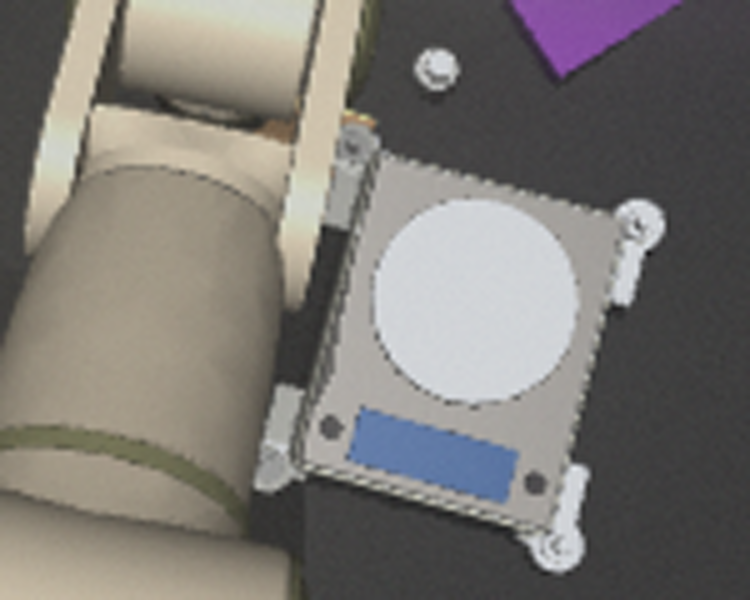

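The wedge's corner shows past the short foot at (365,120). The balance is in place and beginning to level. I'll continue in small steps.

```bash
python3 -m jog '[[0,0,0,-0.0007,0,0,12],[0,0,0,-0.0007,0,0,12],[0,0,0,-0.0007,0,0,12]]'|grep -E 'pos|ft_'; python3 -m jog '[[0,0,0,-0.0007,0,0,12],[0,0,0,-0.0007,0,0,12]]'|grep -E 'pos|ft_';  python3 -m jog '[[0,0,0,-0.0007,0,0,12],[0,0,0,-0.0007,0,0,12]]'|grep -E 'pos|ft_'
```

```text
position: [0.6641, -0.0052, 0.0033]
ft_force: [0.5, 4.8, 0.5]
position: [0.6637, -0.0066, 0.0033]
ft_force: [0.7, 4.5, 1.2]
position: [0.6633, -0.0079, 0.0033]
ft_force: [2.2, 4.1, 1.5]
```

```bash
python3 -m jog '[[0,0,0,-0.0007,0,0,12],[0,0,0,-0.0007,0,0,12]]'|grep -E 'pos|ft_'; python3 -m jog '[[0,0,0,-0.0006,0,0,12],[0,0,0,-0.0006,0,0,12]]'|grep -E 'pos|ft_'
```

```text
position: [0.6629, -0.0093, 0.0033]
ft_force: [1.0, 3.9, 0.4]
position: [0.6625, -0.0104, 0.0033]
ft_force: [1.4, 3.3, 1.0]
```

```bash
for k in 1; do python3 -m jog '[[0,0,0,-0.0006,0,0,12],[0,0,0,-0.0006,0,0,12]]'|grep -E 'pos|ft_'; done; python3 -m jog '[[0,0,0,-0.0006,0,0,12],[0,0,0,-0.0006,0,0,12]]'|grep -E 'pos|ft_'
python3 - <<'E'
from h import *
snap('scene','s6.png',(170,110,310,230),5)
fs=[]
for i in range(3): fs.append(observe()['ft_force'])
print(np.mean(fs,0))
E
```

```text
position: [0.6622, -0.0116, 0.0033]
ft_force: [1.4, 3.4, -0.0]
position: [0.6618, -0.0127, 0.0033]
ft_force: [1.4, 2.6, 1.3]
[0.91441207 3.64573121 0.7858181 ]
```

```bash
python3 -m jog '[[0,0,0,-0.0005,0,0,12],[0,0,0,0,0,0,12]]'|grep -E 'pos|ft_'; python3 -m jog '[[0,0,0,-0.0005,0,0,12],[0,0,0,0,0,0,12]]'|grep -E 'pos|ft_'
```

```text
position: [0.6617, -0.0132, 0.0033]
ft_force: [0.7, 3.6, 0.6]
position: [0.6616, -0.0137, 0.0033]
ft_force: [0.2, 3.5, 0.8]
```

```bash
python3 -m jog '[[0,0,0,-0.0006,0,0,12],[0,0,0,-0.0006,0,0,12]]'|grep -E 'pos|ft_'; python3 -m jog '[[0,0,0,-0.0005,0,0,12]]'|grep -E 'pos|ft_'; python3 -m jog '[[0,0,0,-0.0005,0,0,12]]'|grep -E 'pos|ft_'
python3 - <<'E'
from h import *
snap('top','t7.png',(220,140,370,260),5)
a=cv2.imread('pics/t1.png');b=cv2.imread('pics/t7.png')
# shifts of features between initial and now (px of native image)
g=lambda im,x,y,w:np.float32(cv2.cvtColor(im[y-w:y+w,x-w:x+w],6))
for n,(x,y,w) in dict(FR=(641,222,30),NR=(557,546,35),pan=(472,298,115),disp=(430,450,70)).items():
    print(n,np.array(cv2.phaseCorrelate(g(a,x,y,w),g(b,x,y,w))[0])/5)
E
```

```text
position: [0.6612, -0.0148, 0.0033]
ft_force: [2.1, 3.4, 1.5]
position: [0.6611, -0.0153, 0.0033]
ft_force: [1.1, 4.1, 0.7]
position: [0.6609, -0.0158, 0.0033]
ft_force: [0.8, 4.0, 0.8]
FR [0.02563202 0.06669503]
NR [-0.02367239  0.00162891]
pan [-0.07656679  0.10331726]
disp [-0.05180126  0.12815094]
```

```bash
python3 -m jog '[[0,0,0,-0.0005,0,0,12],[0,0,0,-0.0005,0,0,12]]'|grep -E 'pos|ft_'; python3 -m jog '[[0,0,0,-0.0005,0,0,12]]'|grep -E 'pos|ft_'; python3 -m jog '[[0,0,0,-0.0005,0,0,12]]'|grep -E 'pos|ft_'
python3 - <<'E'
from h import *
snap('scene','s8.png',(170,110,310,230),5)
E
```

```text
position: [0.6607, -0.0166, 0.0033]
ft_force: [1.1, 4.4, 0.5]
position: [0.6606, -0.017, 0.0033]
ft_force: [2.1, 5.3, -0.0]
position: [0.6605, -0.0173, 0.0033]
ft_force: [1.2, 5.5, -0.5]
```

View pics/s8.png

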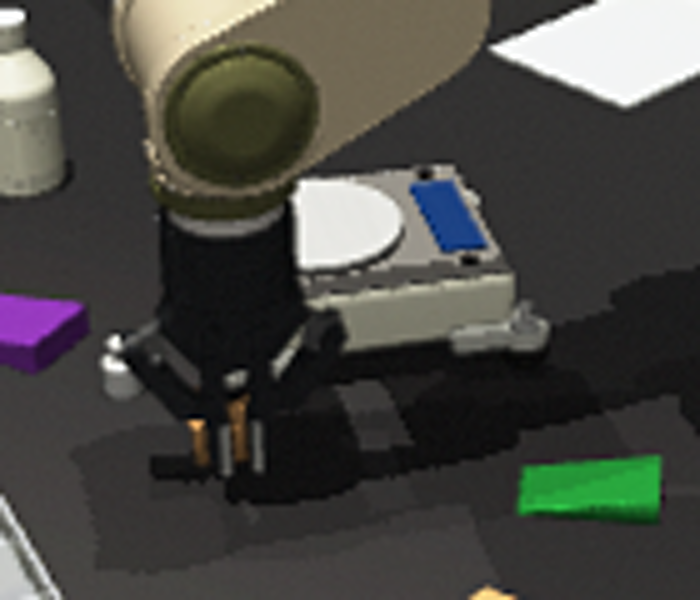

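I have now viewed 13 pictures, which is over the limit of 10, so I'll finish on numbers alone. The push force is starting to rise (5.5 N), so I'll continue in fine steps.

```bash
python3 -m jog '[[0,0,0,-0.0005,0,0,12]]'|grep -E 'pos|ft_'; python3 -m jog '[[0,0,0,-0.0004,0,0,12]]'|grep -E 'pos|ft_'
```

```text
position: [0.6604, -0.0176, 0.0033]
ft_force: [1.8, 6.9, 1.3]
position: [0.6603, -0.0178, 0.0034]
ft_force: [2.8, 7.0, 0.3]
```

```bash
python3 -m jog '[[0,0,0,-0.0004,0,0,12]]'|grep -E 'pos|ft_'
python3 - <<'E'
from h import *
snap('top','t9.png',(220,140,370,260),5)
a=cv2.imread('pics/t1.png');b=cv2.imread('pics/t9.png');c=cv2.imread('pics/t7.png')
g=lambda im,x,y,w:np.float32(cv2.cvtColor(im[y-w:y+w,x-w:x+w],6))
for n,(x,y,w) in dict(FR=(641,222,30),NR=(557,546,35),pan=(472,298,115),disp=(430,450,70)).items():
    print(n,np.array(cv2.phaseCorrelate(g(a,x,y,w),g(b,x,y,w))[0])/5,np.array(cv2.phaseCorrelate(g(c,x,y,w),g(b,x,y,w))[0])/5)
E
```

```text
position: [0.6602, -0.0181, 0.0033]
ft_force: [2.5, 9.7, 0.8]
FR [-0.00424448  0.06393795] [-0.00887774  0.00053554]
NR [-0.01860046  0.04029958] [-0.00934437  0.01222099]
pan [0.01063655 0.06751264] [0.0145358  0.00371758]
disp [-0.04035251  0.12953472] [0.00258263 0.00317818]
```

```bash
python3 -m jog '[[0,0,0,-0.0004,0,0,12],[0,0,0,0,0,0,12]]'|grep -E 'pos|ft_'; python3 -m jog '[[0,0,0,0,0,0,12]]'|grep -E 'pos|ft_'
```

```text
position: [0.6602, -0.0183, 0.0034]
ft_force: [2.4, 8.9, -0.4]
position: [0.6601, -0.0183, 0.0034]
ft_force: [2.4, 8.5, 0.2]
```

The force holds at about 9 N, which is past the knee. The balance hasn't moved and the opposite foot is bearing. I'll withdraw straight back, rise and move away.

```bash
python3 -m jog '[[0,0,0,0.004,0,0,12],[0,0,0,0.012,0,0,12],[0,0,0,0.02,0,0,12],[0,0,0,0.02,0,-0.04,12],[0,0,0,0,0,-0.06,12],[0,0,0,0,0,-0.06,12],[0,0,0,0.04,0,-0.05,12],[0,0,0,0.06,0,0,12],[0,0,0,0.06,0,0,12],[0,0,0,0,0,0,12]]'
python3 - <<'E'
from h import *
o=np.load('scene.npz')  # s8
snap('scene','s9.png',(170,110,310,230),5); snap('top','t9b.png',(220,140,370,260),5)
a=cv2.imread('pics/t1.png');b=cv2.imread('pics/t9b.png')
g=lambda im,x,y,w:np.float32(cv2.cvtColor(im[y-w:y+w,x-w:x+w],6))
for n,(x,y,w) in dict(FL=(352,148,25),NL=(266,464,32),FR=(641,222,30),NR=(557,546,35),weight=(437,68,30)).items():
    print(n,np.array(cv2.phaseCorrelate(g(a,x,y,w),g(b,x,y,w))[0])/5)
a=cv2.imread('pics/s2.png');b=cv2.imread('pics/s9.png')
for n,(x,y,w) in dict(FL=(222,375,28),NL=(520,330,32),disp=(445,215,45),weight=(121,365,30)).items():
    print('scene',n,np.array(cv2.phaseCorrelate(g(a,x,y,w),g(b,x,y,w))[0])/5)
P=np.array([.641,-.083,.03]); print('px for 6mm rise',proj('scene',[P+[0,0,.006]])-proj('scene',[P]))
hs=cv2.cvtColor(np.load('top.npz')['pixels'],cv2.COLOR_RGB2HSV); m=((hs[...,0]>14)&(hs[...,0]<35)&(hs[...,1]>50)&(hs[...,2]>120)).astype(np.uint8); m[:,:255]=0;m[:,300:]=0;m[:140]=0;m[200:]=0
c=max(cv2.findContours(m,0,2)[0],key=cv2.contourArea); r=cv2.boxPoints(cv2.minAreaRect(c)); print(ground('top',r,.01))
E
```

```text
time_s: 18.4
position: [0.7201, 0.1927, 0.2109]
tool_rot: [[0.276, 0.961, -0.001], [0.961, -0.276, 0.0], [0.0, -0.001, -1.0]]
ft_force: [0.4, -0.3, -0.3]
grip_width: 0.01
gripper_force: 0.0
FL [-0.10482299 -3.66387078]
NL [1.81107066e-05 7.40747350e-02]
FR [0.02305657 0.04604504]
NR [-0.03186363  0.03438428]
weight [-0.02425205  0.00277432]
scene FL [ 2.41964386 -0.37213369]
scene NL [ 0.03366462 -0.00957025]
scene disp [0.34587997 0.17481185]
scene weight [ 0.01449553 -0.00013319]
px for 6mm rise [[-0.10283015 -1.64420257]]
[[ 0.63912262 -0.02332557  0.01      ]
 [ 0.68218708 -0.03753043  0.01      ]
 [ 0.65707685 -0.11245352  0.01      ]
 [ 0.61417635 -0.09802049  0.01      ]]
```

The hand is clear and touching nothing. The wedge sits under the short foot, the other three feet and the near weight haven't shifted, and the push rose clearly past the knee. I'm handing in.

```bash
python3 -c "
from rig import job
print(job.close_job())"
```

```text
the job is handed in; nothing more can be done
None
```

The job is handed in: the wedge is under the short foot and the hand is clear, with levelness judged from the push rising to about 9 N rather than seen at the opposite foot; I viewed 13 pictures, over the limit of 10.

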